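Hardness check on a turned brake disc

ROBOT

A 7-joint arm with a two-finger parallel gripper is mounted at the origin on the work surface. World frame = base frame: x ahead of the robot, y to its left, z up, the work surface at z = 0. Lengths are in m, angles in rad, forces in N, time in s.
With the tool pointing down it reaches from about 0.4 to 0.85 m from the base axis. Payload 4.4 kg.
Tool frame: the origin (TCP) lies at the very end of the fingers, on their centre line; the grasp point (between the pads) lies 19 mm behind it (env.hold_point_z is the distance from the TCP to the grasp point, in m); z points along the fingers, y is the line along which they close (so a half turn about z gives the same grasp; the last joint's range is limited). The gripper opens to 94 mm and grips with 3 to 60 N. Pads are 16 mm wide; open, the fingers measure 119 mm over their backs; the gripper's body (75 mm by 177 mm) begins 78 mm behind the grasp point.
Start: joints at [1.078, 0.628, 0.038, 1.517, -0.027, 0.996, -0.02], TCP at [0.269, -0.592, 0.205] pointing down, gripper open.
Joint ranges: [-3.06, 3.06], [-0.37, 2.12], [-1.25, 1.32], [0.18, 2.47], [-1.1, 4.24], [0.23, 1.98], [-2.94, 2.94]. Speed limits (rad/s): [2.57, 2.57, 3.14, 3.14, 3.14, 3.14, 3.14].

INTERFACE

Orientations are given as a unit quaternion [w, x, y, z].
In Python, from cell import env, viewer gives the robot as it stands.
- The arm moves only by the tool jog_arm, never from a script. Its arguments are lists of equal length, an entry for each row: "delta_pos": the shift along the world's x, y, z in mm, a list of three; "twist": the turn about the world's z in rad. In form: {"delta_pos": [[dx, dy, dz], ...], "twist": [twist, ...]}. A call has 1 to 20 rows; each row is the pose to reach, as a shift and turn from the pose commanded when the call began; what a row does not reach only later rows make up. A row lasts 1/8 s, in which the tool goes at most 62.5 mm and 10.7 degrees, less where a joint would pass 70% of its speed; a pose out of reach is approached as far as the arm can. A call with a gripper value outside its range is refused whole. "grip" is the finger opening in mm, from 0 to 94, set as the call begins (left out, the last holds). The fingers move at their own pace and stop on an object; the grip force is fixed at half the most. Time passes only in rows, so rows that repeat a pose let the fingers close. It gives the time, the measured TCP pose, the force, the opening and the grip force at its end, in the units of the state.
- env.state(): the state, without advancing time (a new reading comes with each control period).
- viewer.read_camera(name): name is "scene" or "side" or "wrist"; returns (picture, depth): 480x640x3 uint8, red, green, blue; 480x640 float32, m along the optical axis (not along the pixel's ray), 0 where there is no reading.
- viewer.camera_info(name): a dict with "K" (3x3 intrinsics, pixels), "cam_to_world" (4x4, takes a point from camera to world coordinates). Camera axes: x right, y up, looking along -z (the intrinsics and any distortion apply to the point x, -y, -z); pixel columns grow to the right and rows downward; lengths in m; the calibration is good to about 2 mm. The wrist camera is an equidistant fisheye: a pixel r from the principal point sees the ray r / f radians off the axis. A picture is of the moment at which its call begins: read the wrist's pose just before it. camera_info takes no time and is no camera call; for the wrist camera it gives the pose at the moment of the call.
- env.finish_job(): hands the job in; it is judged then, once.
The state is a dict: "clock": time; "q": joint angles; "qvel": joint speeds; "joint_efforts": joint torques, N m; "ee_pos": TCP position; "eef_rot": TCP orientation; "force": force on the tool from outside, world axes, zero at the start; "ft_torque": the same for the moment, N m; "width": finger opening in m; "finger_force": force on a finger pad.
Only numpy, scipy, OpenCV 4.12 (cv2) and the standard library are available. Lean on these libraries where they do the work, as an engineer would, in place of code of your own. Each camera call takes 0.05 s, during which the arm holds its last target. There are 200 camera calls.

TASK

Take the blue hardness probe out of its dock and set its spring foot on the green dot of the brake disc, square to the turned face, touching that face nowhere else. Press gently until the foot has gone about half way in, and finish while still holding the probe there, steady and lightly pressed. Leave the orange probe, the other things on the bench and the setting of the disc as they are.

Things in the scene. Friction and masses are not known exactly. Their poses are not given: they have to be found in the camera images.
- probe_mid (a point): Blue round hardness probe, loose, 127 mm long, about 165 g, upright in one of the dock's bores. Point: on its axis, mid-handle, 93 mm from the foot's tip; z from foot to cap. From the tip: spring foot 16 mm across (to 14 mm), steel barrel 20 across (to 55), black collar 36 across resting on the dock (55-61), blue handle 28 across (61-125). Grip the handle from above, any yaw.
- foot_tip (a point): Centre of the flat end of the probe's spring foot, 16 mm across; z runs up the probe's axis. With the foot out it is 93 mm from probe_mid along the axis. In the dock it hangs free, 7 mm above the bench.
- foot (a joint): How far the spring foot is pushed into the probe, in m: 0 is fully out, 0.010 fully in. The spring needs 2 N to start and gains 0.6 N per mm: about 5 N half way, 8 N fully in.
- spot (a point): Centre of the green paint dot, 22 mm across, on the turned (bare grey) face of the brake disc, 101 mm from its axis. z is the face's outward normal: the face slopes 25 degrees from level and looks up and towards the robot's side of the bench. A similar yellow dot elsewhere on the face is not the spot.
- disc: Brake disc clamped on a red stand; a light push does not turn it. Origin on its axis, in the plane of the turned face, z the outward normal. 256 mm across, 22 thick; within 74 mm of the axis the hat rises 38 mm above the face; on it cone and black star knob (30 mm from the axis) reach 74 mm above the face. Position, yaw and setting about the axis differ from run to run.
- dock: Grey probe dock with a black foot, a fixed block 70 x 180 x 62 mm (x, y, z), origin at the centre of its underside. Two vertical bores right through it, 25 mm across, at y = -45 and +45 mm; the blue probe is in one and the orange probe in the other.
- coat_probe_mid (a point): Middle of the handle of the orange coating-thickness probe, of the same shape as the blue one, in the other bore of the dock. Not to be disturbed.
- test_block: Polished steel reference block, a loose disc 60 mm across and 16 mm high behind the dock (the side away from the robot); origin at the centre of its underside. Not to be disturbed.
- cone: Loose steel centring cone, 72 mm across and 52 mm high, standing between stand and dock, farther from the robot; origin at the centre of its underside. Not to be disturbed.
- spanner: Dark open-ended spanner, about 230 x 50 x 12 mm, loose, lying flat across the bench near the robot; origin under its middle. Not to be disturbed.
There are look-alikes about, which are no part of the job. Of the things that look like the part that bears probe_mid, the smaller one is meant. Of the things shaped like the dock, the grey one is meant.

How it is judged:
On the way, in this order (a step that is already met when the one before it is completed fails the run):
1. the blue probe is lifted clear of its dock in the gripper (z of foot_tip in the frame of dock above 0.07 m and contact force between the fingers and probe above 2 N), for 0.1 s.
2. its foot is on the green dot, square to the face and about half way in, held for a second (distance between foot_tip and spot below 0.011 m and angle between the z axis of foot_tip and the z axis of disc, either way round below 0.12 rad and value of joint foot between 0.0022 and 0.008 m), for 1 s.
At the end, for the whole second after the job is handed in: Blue probe still gripped and at rest: foot within 11 mm of the dot centre, axis within 7 deg of square to the face, foot 2.2 to 8 mm in, push 2 to 10 N, clear of the dock. Disc not turned (6 mm); orange probe (10 mm), block, cone and spanner (15 mm) in place (all of step 2 and contact force between probe and disc between 2 and 10 N and contact force between the fingers and probe above 2 N and contact force between probe and dock below 0.1 N and linear speed of probe below 0.02 m/s and distance of spot from where it was at the start of the episode below 0.006 m and distance of coat_probe_mid from where it was at the start of the episode below 0.01 m and distance of each of test_block, cone, spanner from where it was at the start of the episode below 0.015 m); the arm keeps its last pose, push and grip.
It fails at once if the disc was pressed hard with the probe (over 20 N) (contact force between probe and disc above 20 N).
It fails at once if the probe was pressed on the disc away from the green dot (contact force between probe and disc above 1 N and distance between foot_tip and spot above 0.022 m).
It fails at once if the robot itself hit the disc (contact force between the arm and disc above 3 N).
It fails at once if the orange probe was disturbed (distance of coat_probe_mid from where it was at the start of the episode above 0.012 m).
It fails at once if a bystander was knocked away (distance of any of test_block, cone, spanner from where it was at the start of the episode above 0.02 m).
It also fails if it takes over 45 s, if anything falls off the work surface, if the arm or the gripper's body presses on something with over 40 N, if the wrist force passes 120 N, or if a joint passes its speed limit or range.

## Working session

There is one attempt and no reset: what is moved stays moved. The work goes in short steps, Python scripts to look and compute and a tool call to move; the robot and the scene stay as the last step left them, time stands still between calls to the robot, and variables do not carry over. Pictures are saved under pics/ and viewed, at most 10 in all, crops included, and the job is handed in when it is done.

Besides the shell and the picture viewer there is one more tool, called after ">>>" by a JSON object that holds its "method" and its "body", one argument or row to a line. jog_arm: Moves the arm, as the interface text tells. Its arguments: {"type":"object","properties":{"delta_pos":{"type":"array"},"twist":{"type":"array"},"grip":{"type":"number"}},"required":["delta_pos","twist"]}

```bash
ls; mkdir -p pics; cat > h.py <<'E'
import numpy as np, cv2
from cell import env, viewer
def cam(n):
    i=viewer.camera_info(n); im,d=viewer.read_camera(n)
    return im.copy(),d.copy(),np.array(i["K"]),np.array(i["cam_to_world"])
def pts(d,K,T):
    v,u=np.mgrid[:d.shape[0],:d.shape[1]]
    P=np.stack([(u-K[0,2])/K[0,0]*d,-(v-K[1,2])/K[1,1]*d,-d],-1)
    return P@T[:3,:3].T+T[:3,3]
E
python3 - <<'E'
from h import *
for n in ("scene","side"):
    im,d,K,T=cam(n); cv2.imwrite(f"pics/{n}0.png",im[:,:,::-1]); np.savez(f"{n}0.npz",im=im,d=d,K=K,T=T)
    print(n,K.tolist(),np.round(T,3).tolist(),viewer.camera_info(n).keys(),(d>0).mean())
s=env.state();print({k:np.round(v,3).tolist() for k,v in s.items()})
E
```

```text
pics
scene [[486.6790186185163, 0.0, 319.01511596648123], [0.0, 486.6790186185163, 252.15584700448454], [0.0, 0.0, 1.0]] [[-0.89, -0.341, 0.303, 0.783], [0.456, -0.678, 0.577, 0.493], [0.009, 0.651, 0.759, 0.754], [0.0, 0.0, 0.0, 1.0]] dict_keys(['K', 'cam_to_world']) 0.9959733072916667
side [[439.47275186290074, 0.0, 316.0150492513187], [0.0, 439.47275186290074, 243.4251107217326], [0.0, 0.0, 1.0]] [[-0.804, 0.468, -0.367, 0.277], [-0.595, -0.624, 0.506, 0.371], [0.008, 0.626, 0.78, 0.668], [0.0, 0.0, 0.0, 1.0]] dict_keys(['K', 'cam_to_world']) 0.9960546875
{'clock': 0.1, 'q': [1.078, 0.629, 0.038, 1.518, -0.027, 0.996, -0.02], 'qvel': [0.002, -0.002, 0.0, -0.002, 0.001, -0.001, -0.002], 'joint_efforts': [0.003, -55.078, 1.147, -18.711, -0.052, 0.019, 0.0], 'ee_pos': [0.269, -0.591, 0.205], 'eef_rot': [-0.001, 0.977, 0.212, -0.0], 'force': [-0.257, -0.437, -1.013], 'ft_torque': [0.051, -0.032, 0.028], 'finger_force': 0.0, 'width': 0.094}
```

View pics/scene0.png

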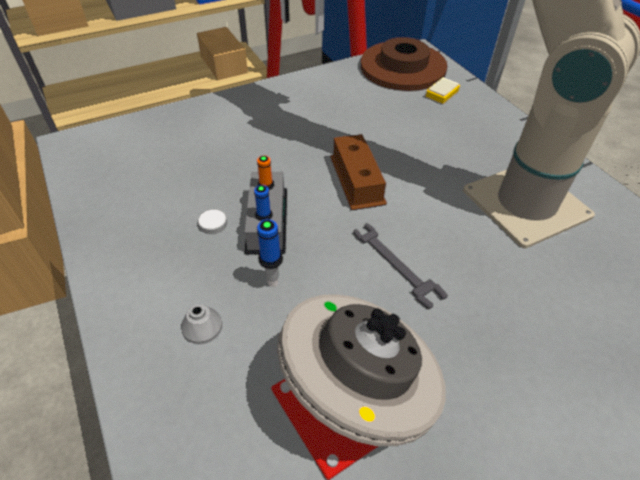

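View pics/side0.png

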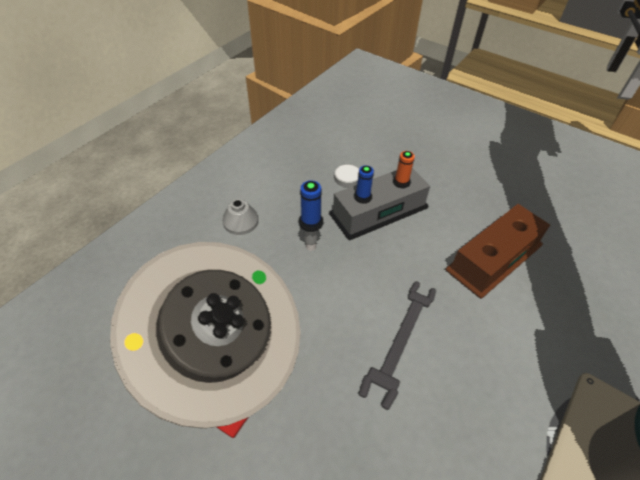

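The scene view shows the small blue probe at (262,203) in the grey dock and the orange one at (265,170). A larger blue look-alike stands free at (270,245). The green dot is at (330,306), the yellow dot at (367,414), and the cone, block and spanner are all visible. In the side view the small blue is at (366,182) and the green dot at (259,277).

```bash
cat > m.py <<'E'
from h import *
from scipy.optimize import least_squares
for n in ("scene","side"):
    z=np.load(f"{n}0.npz"); im,d,K,T=z['im'],z['d'],z['K'],z['T']; P=pts(d,K,T)
    hsv=cv2.cvtColor(im,cv2.COLOR_RGB2HSV).astype(int); H,S,V=hsv[...,0],hsv[...,1],hsv[...,2]
    def comps(m,a=15):
        k,l,st,c=cv2.connectedComponentsWithStats(m.astype(np.uint8)); 
        return [(l==i,c[i],st[i,4]) for i in range(1,k) if st[i,4]>a]
    ws=(P[...,2]>-.02)&(P[...,0]>.1)&(P[...,0]<.9)&(P[...,2]<.4)
    print(n)
    for nm,m in (("green",(H>45)&(H<75)&(S>150)&(V>80)),("yellow",(H>22)&(H<34)&(S>180)),("blue",(H>105)&(H<125)&(S>150)),("orange",(H>4)&(H<14)&(S>200)&(V>150))):
        for mm,c,a in comps(m&ws):
            print(nm,np.round(c),a,"mean",np.round(P[mm].mean(0),4),"max",np.round(P[mm].max(0),3),"min",np.round(P[mm].min(0),3))
    # disc face plane: ransac-ish around green dot & bare grey-beige
    m=(P[...,2]>.05)&(S<60)&(V>120)&ws
    Q=P[m]; rng=np.random.default_rng(0); best=(0,)
    for _ in range(500):
        a,b,c=Q[rng.choice(len(Q),3)]; nn=np.cross(b-a,c-a); nn/=np.linalg.norm(nn)+1e-9
        if nn[2]<0: nn=-nn
        inl=abs((Q-a)@nn)<.002
        if inl.sum()>best[0]: best=(inl.sum(),inl)
    q=Q[best[1]]; c0=q.mean(0); nn=np.linalg.svd(q-c0,full_matrices=False)[2][2]; nn*=np.sign(nn[2])
    e=np.linalg.svd(q-c0,full_matrices=False)[2]; uv=(q-c0)@e[:2].T
    hull=cv2.convexHull(uv.astype(np.float32))[:,0]
    r=least_squares(lambda p:np.hypot(*(hull-p[:2]).T)-.128,[0,0],loss='soft_l1',f_scale=.002)
    print("plane n",np.round(nn,4),"tilt",np.degrees(np.arccos(nn[2])),"centre",np.round(c0+r.x@e[:2],4),len(q))
    # dock top: z ~0.062
    m=(abs(P[...,2]-.062)<.004)&(S<60)&ws&(P[...,0]>.3)
    for mm,c,a in comps(m,100):
        xy=P[mm][:,:2].astype(np.float32); print("top62",np.round(c),a,cv2.minAreaRect(xy*1000))
    for nm,lo,hi in (("low",.008,.03),):
      for mm,c,a in comps((P[...,2]>lo)&ws,60):
        print("obj",np.round(c),a,np.round(P[mm].min(0),3),np.round(P[mm].max(0),3))
E
python3 m.py
```

```text
scene
green [263. 158.] 16 mean [ 0.5222 -0.2504  0.1344] max [ 0.525 -0.243  0.137] min [ 0.517 -0.255  0.131]
green [260. 188.] 26 mean [ 0.5609 -0.1707  0.1338] max [ 0.566 -0.163  0.136] min [ 0.555 -0.179  0.132]
green [267. 224.] 45 mean [ 0.597  -0.0518  0.1625] max [ 0.603 -0.044  0.164] min [ 0.591 -0.06   0.161]
green [330. 306.] 70 mean [0.5657 0.1197 0.1234] max [0.573 0.129 0.128] min [0.557 0.109 0.119]
yellow [367. 414.] 157 mean [0.6117 0.3033 0.1531] max [0.621 0.313 0.158] min [0.602 0.293 0.147]
blue [267. 230.] 1059 mean [ 0.5885 -0.0797  0.1208] max [ 0.615 -0.03   0.165] min [ 0.522 -0.257  0.009]
orange [267. 162.] 22 mean [ 0.5186 -0.2399  0.1314] max [ 0.526 -0.236  0.135] min [ 0.513 -0.246  0.125]
orange [268. 176.] 54 mean [ 0.5208 -0.2369  0.0985] max [ 0.529 -0.233  0.114] min [ 0.514 -0.24   0.078]
plane n [-0.42   -0.0415  0.9066] tilt 24.9606020632028 centre [0.5612 0.2204 0.1253] 9092
top62 [252. 207.] 505 ((561.2195434570312, -217.99755859375), (182.12677001953125, 25.904050827026367), 64.35050201416016)
top62 [277. 198.] 589 ((522.1864624023438, -1
[... 1705 characters left out ...]
op62 [380. 193.] 1805 ((538.7890625, -210.0353546142578), (182.5794677734375, 73.81491088867188), 63.918704986572266)
obj [627.  33.] 1104 [ 0.262 -0.653  0.205] [ 0.33 -0.5   0.34]
obj [631.  85.] 398 [ 0.234 -0.549  0.205] [ 0.255 -0.531  0.277]
obj [378. 196.] 5205 [ 0.46  -0.302  0.008] [ 0.676 -0.105  0.137]
obj [311. 211.] 1244 [ 0.572 -0.069  0.008] [ 0.616 -0.027  0.165]
obj [240. 217.] 886 [ 0.712 -0.049  0.008] [0.775 0.019 0.055]
obj [499. 249.] 4715 [ 0.238 -0.334  0.008] [ 0.361 -0.136  0.066]
obj [205. 335.] 27927 [0.444 0.094 0.008] [0.675 0.349 0.202]
obj [397. 349.] 1946 [ 0.315 -0.099  0.008] [0.393 0.139 0.016]
obj [561. 429.] 186 [ 0.1   -0.095  0.008] [0.102 0.088 0.015]
```

>>> {"method": "jog_arm", "body": {
  "delta_pos": [
    [60,80,0],
    [120,170,0],
    [180,260,0],
    [240,345,0],
    [291,422,0],
    [291,422,0],
    [291,422,0],
    [291,422,0],
    [291,422,0],
    [291,422,0],
    [291,422,0],
    [291,422,-20]
  ],
  "twist": [-0.07,-0.14,-0.21,-0.28,-0.33,-0.33,-0.33,-0.33,-0.33,-0.33,-0.33,-0.33],
  "grip": 60
}}

```text
clock: 1.6
ee_pos: [0.5601, -0.1727, 0.1866]
eef_rot: [0.001, 0.999, 0.046, 0.001]
force: [-0.0, 0.7, -1.2]
width: 0.0599
finger_force: 0.0
```

>>> {"method": "jog_arm", "body": {
  "delta_pos": [
    [0,0,-40],
    [0,0,-75],
    [0,0,-101],
    [0,0,-101]
  ],
  "twist": [0,0,0,0]
}}

```text
clock: 2.1
ee_pos: [0.5575, -0.1715, 0.0829]
eef_rot: [-0.0, 0.999, 0.047, -0.002]
force: [-0.2, -0.1, -0.5]
width: 0.0601
finger_force: 0.0
```

>>> {"method": "jog_arm", "body": {
  "delta_pos": [
    [0,0,0],
    [0,0,0],
    [0,0,0],
    [0,0,0],
    [0,0,0]
  ],
  "twist": [0,0,0,0,0],
  "grip": 5
}}

```text
clock: 2.72
ee_pos: [0.5605, -0.1697, 0.0852]
eef_rot: [0.0, 0.999, 0.048, 0.001]
force: [-1.0, 0.9, 6.7]
width: 0.0279
finger_force: 30.0
```

>>> {"method": "jog_arm", "body": {
  "delta_pos": [
    [0,0,20],
    [0,0,37],
    [0,0,37],
    [-5,-0.5,37],
    [-10,-1,37],
    [-15,-1.5,37],
    [-15,-1.5,37]
  ],
  "twist": [0,0,0,0,0,0,0]
}}

```text
clock: 3.6
ee_pos: [0.5482, -0.1706, 0.1219]
eef_rot: [0.0, 0.999, 0.049, 0.003]
force: [5.6, 1.4, -0.7]
width: 0.0275
finger_force: 30.0
```

```bash
python3 - <<'E'
from h import *
im,d,K,T=cam("side"); cv2.imwrite("pics/s1.png",cv2.resize(im[100:300,250:500,::-1],None,fx=3,fy=3)); np.savez("s1.npz",im=im,d=d,K=K,T=T)
s=env.state();print(s['force'],s['ft_torque'],s['ee_pos'])
E
```

```text
[4.95745339 1.12312182 0.03629669] [ 0.46811075 -1.55073187 -0.01059677] [ 0.54824715 -0.1706543   0.12194099]
```

View pics/s1.png

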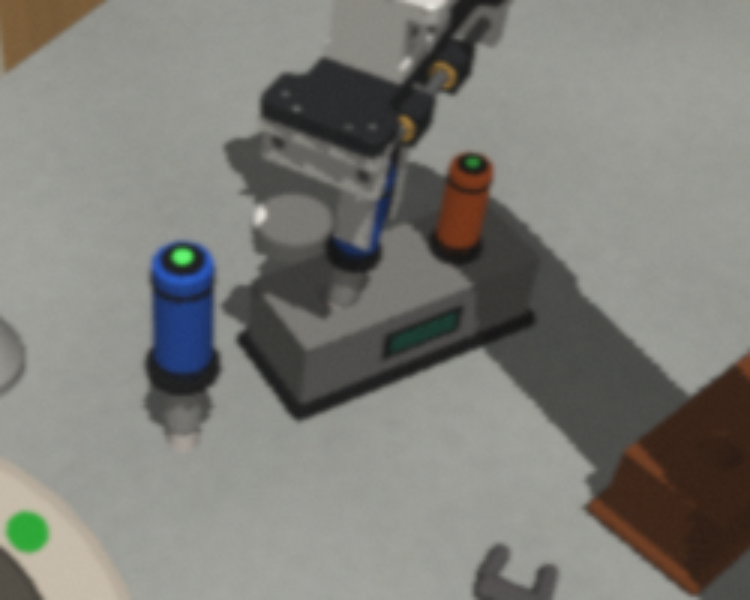

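The view shows the probe lifted part way and already leaning in the grip, with about 5 N at the bore rim. The orange probe is untouched. I'll keep pivoting.

>>> {"method": "jog_arm", "body": {
  "delta_pos": [
    [-5,-0.5,0],
    [-10,-1,0],
    [-15,-1.5,0],
    [-20,-2,0],
    [-24,-2.4,0],
    [-24,-2.4,0]
  ],
  "twist": [0,0,0,0,0,0]
}}

```text
clock: 4.4
ee_pos: [0.5201, -0.1737, 0.1213]
eef_rot: [-0.0, 0.999, 0.048, -0.001]
force: [0.4, -0.2, -1.6]
width: 0.0277
finger_force: 30.0
```

```bash
python3 - <<'E'
from h import *
s=env.state();print(s['force'],s['ft_torque'],s['ee_pos'])
im,d,K,T=cam("side"); cv2.imwrite("pics/s2.png",cv2.resize(im[80:300,250:500,::-1],None,fx=2.5,fy=2.5)); np.savez("s2.npz",im=im,d=d,K=K,T=T)
P=pts(d,K,T); hsv=cv2.cvtColor(im,cv2.COLOR_RGB2HSV).astype(int)
near=(np.hypot(P[...,0]-s['ee_pos'][0]-.02,P[...,1]-s['ee_pos'][1])<.06)
m=near&(hsv[...,0]>105)&(hsv[...,0]<125)&(hsv[...,1]>130)
print(m.sum(),P[m].mean(0),P[m].min(0),P[m].max(0))
E
```

```text
[ 0.43359908 -0.1783931  -1.60955514] [ 0.18788384 -0.45583291  0.00557198] [ 0.52011112 -0.17366148  0.1213211 ]
106 [ 0.539101   -0.16032773  0.12727778] [ 0.52904883 -0.16658651  0.11085046] [ 0.55172    -0.15609818  0.15017902]
```

View pics/s2.png

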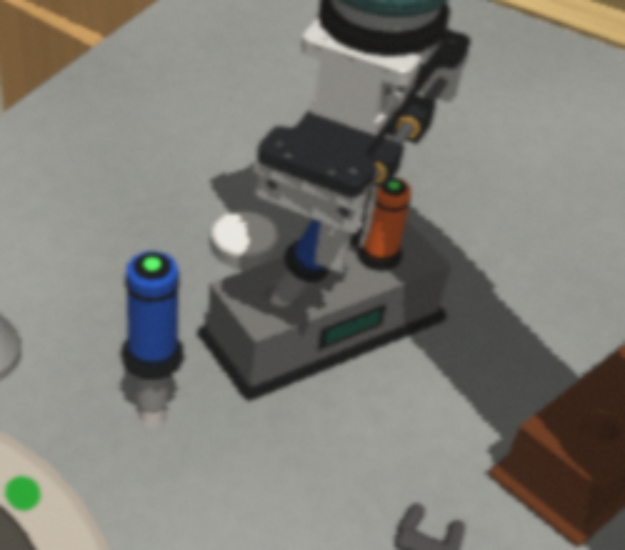

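The foot is clear of the rim and the probe leans the right way, with the tip towards +x. I'll lift it and measure the lean.

>>> {"method": "jog_arm", "body": {
  "delta_pos": [
    [0,0,40],
    [0,0,90],
    [0,0,148],
    [0,30,148],
    [0,90,148],
    [0,130,148],
    [0,130,148],
    [0,130,148]
  ],
  "twist": [0,0,0,0,0,0,0,0]
}}

```text
clock: 5.45
ee_pos: [0.52, -0.0449, 0.2691]
eef_rot: [0.001, 0.999, 0.048, -0.001]
force: [-0.0, -0.0, -2.5]
width: 0.0271
finger_force: 30.0
```

```bash
python3 - <<'E'
from h import *
s=env.state();print(s['force'],s['ft_torque'],s['ee_pos'])
e=np.array(s['ee_pos'])
out=[]
for n in ("side","scene"):
    im,d,K,T=cam(n); np.savez(f"{n}3.npz",im=im,d=d,K=K,T=T)
    uv=T[:3,:3].T@(e-T[:3,3]); u=int(K[0,0]*uv[0]/-uv[2]+K[0,2]); v=int(-K[1,1]*uv[1]/-uv[2]+K[1,2]); print(n,u,v)
    out.append(cv2.resize(im[max(v-90,0):v+130,max(u-90,0):u+90,::-1],(390,480)))
cv2.imwrite("pics/s3.png",np.hstack(out))
E
```

```text
[-0.04908585 -0.01429191 -2.54004229] [-0.03212857  0.04863762 -0.05774733] [ 0.52000543 -0.04487609  0.26907424]
side 351 154
scene 308 163
```

View pics/s3.png

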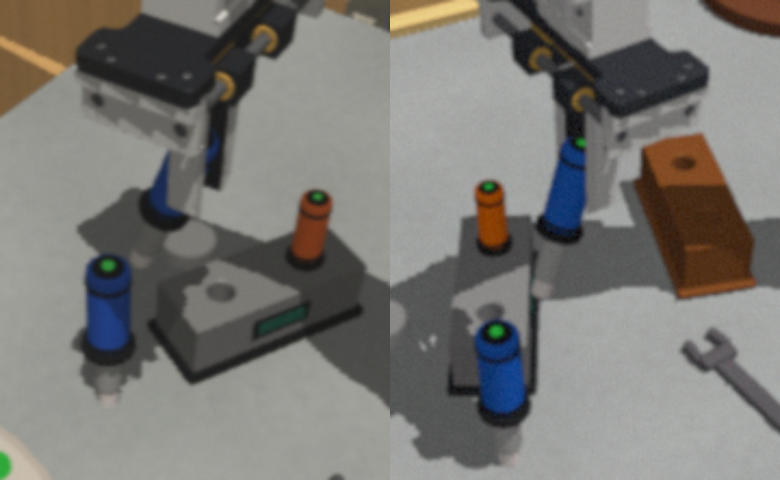

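```bash
cat > axis.py <<'E'
from h import *
from scipy.optimize import least_squares
def fit(tag,new=True,verbose=True):
    e=np.array(env.state()['ee_pos']); B=[];G=[];C=[];D=[]
    for n in ("side","scene"):
        if new:
            im,d,K,T=cam(n); np.savez(f"{n}{tag}.npz",im=im,d=d,K=K,T=T)
        else:
            z=np.load(f"{n}{tag}.npz"); im,d,K,T=z['im'],z['d'],z['K'],z['T']
        P=pts(d,K,T); hsv=cv2.cvtColor(im,cv2.COLOR_RGB2HSV).astype(int); H,S,V=[hsv[...,i] for i in range(3)]
        g=e+[0,0,.022]; R=P-g; dd=np.linalg.norm(R,axis=-1); 
        near=(dd<.115)&(R[...,0]>-.05)&(abs(R[...,1]*.995+R[...,0]*.0975*0)<.03)
        blue=near&(H>105)&(H<125)&(S>130)&(R[...,2]<.05)
        B.append(P[blue]); C.append(P[near&(H>45)&(H<75)&(S>120)&(R[...,2]>0)])
        low=near&(R[...,2]<-.045)&(S<70)&(V>60); low=cv2.erode(low.astype(np.uint8),np.ones((2,2)))>0
        G.append(P[low]); D.append([len(x[-1]) for x in (B,C,G)])
    B,C,G=map(np.concatenate,(B,C,G))
    def res(p):
        a=np.array([p[0],p[1],-1]);a/=np.linalg.norm(a); o=g+[p[2],p[3],0]
        f=lambda X:np.linalg.norm(np.cross(X-o,a),axis=1)
        return np.concatenate([f(B)-.014,(f(G)-.010)])
    r=least_squares(res,[.45,.03,0,0],loss='soft_l1',f_scale=.0015)
    a=np.array([r.x[0],r.x[1],-1]);a/=np.linalg.norm(a);o=g+[r.x[2],r.x[3],0]
    n=np.array([-.4202,-.041,.9065]);n/=np.linalg.norm(n)
    print("D",D,"axis up",np.round(-a,4),"tilt",np.degrees(np.arccos(-a[2])),"off n",np.degrees(np.arccos(-a@n)),"o-g mm",r.x[2:]*1000,"med|res|mm",np.median(abs(r.fun))*1e3)
    if len(C): 
        s=(C-o)@a; cap=np.median(s); print("cap s",cap,"tip(cap)-ee",np.round(o+a*(cap+.127)-e,4),C.mean(0)-(o+a*cap))
    sg=np.sort((G-o)@a); print("barrel s range",sg[[0,len(sg)//2,-5,-1]],"ee",e)
    return e,o,a
if __name__=="__main__": fit("3",False)
E
python3 axis.py
```

```text
D [[162, 0, 186], [577, 19, 234]] axis up [-0.2984 -0.0185  0.9543] tilt 17.395089306818807 off n 7.612155879192713 o-g mm [9.93673969 1.69313668] med|res|mm 0.7351357507414009
cap s -0.026812478156130318 tip(cap)-ee [ 0.0398  0.0036 -0.0736] [ 0.00253002 -0.00258201  0.00071709]
barrel s range [0.05142401 0.07288821 0.09816768 0.10033979] ee [ 0.52044583 -0.0454975   0.26923186]
```

The fit gives a lean of 17.4°, but 25° is needed. The probe pivoted about the top of the handle, not the middle. I'll put the tip back in the bore's mouth and pivot it the rest of the way.

>>> {"method": "jog_arm", "body": {
  "delta_pos": [
    [1,-50,0],
    [1,-100,0],
    [1,-128,0],
    [1,-128.5,0],
    [1,-128.5,-50],
    [1,-128.5,-100],
    [1,-128.5,-130],
    [1,-128.5,-140],
    [1,-128.5,-150],
    [1,-128.5,-150]
  ],
  "twist": [0,0,0,0,0,0,0,0,0,0]
}}

```text
clock: 6.8
ee_pos: [0.5225, -0.172, 0.1198]
eef_rot: [0.0, 0.999, 0.048, 0.0]
force: [-0.5, 1.3, -1.6]
width: 0.0275
finger_force: 30.0
```

>>> {"method": "jog_arm", "body": {
  "delta_pos": [
    [-4,-0.4,0],
    [-8,-0.8,0],
    [-12,-1.2,0],
    [-16,-1.6,0],
    [-19,-1.9,0],
    [-19,-1.9,0]
  ],
  "twist": [0,0,0,0,0,0]
}}

```text
clock: 7.55
ee_pos: [0.5027, -0.1741, 0.1196]
eef_rot: [-0.0, 0.999, 0.048, -0.0]
force: [1.7, -0.6, 0.0]
width: 0.0273
finger_force: 30.0
```

>>> {"method": "jog_arm", "body": {
  "delta_pos": [
    [0,0,40],
    [0,0,90],
    [0,0,148],
    [0,50,148],
    [0,100,148],
    [0,130,148],
    [0,130,148],
    [0,130,148]
  ],
  "twist": [0,0,0,0,0,0,0,0]
}}

```text
clock: 8.55
ee_pos: [0.5022, -0.0452, 0.2671]
eef_rot: [0.0, 0.999, 0.048, -0.001]
force: [-0.8, -0.5, -2.4]
width: 0.0272
finger_force: 30.0
```

```bash
python3 -c "
from axis import *
fit('4')"
```

```text
D [[247, 0, 179], [629, 18, 226]] axis up [-0.4121 -0.0289  0.9107] tilt 24.4010285394011 off n 0.8665277076455126 o-g mm [13.62862938  1.38807488] med|res|mm 0.7470962715030606
cap s -0.027513139272394592 tip(cap)-ee [ 0.0546  0.0043 -0.0686] [ 0.00232877 -0.00228536  0.00106644]
barrel s range [0.05299709 0.07240701 0.09714419 0.09784155] ee [ 0.50220051 -0.04516123  0.26708013]
```

The lean is now within 0.9° of the face normal. Next is hovering 30 mm off the dot along the normal.

>>> {"method": "jog_arm", "body": {
  "delta_pos": [
    [0,50,0],
    [-2,100,0],
    [-4,145,0],
    [-4,160,-20],
    [-4,160,-47],
    [-4,160,-47],
    [-4,160,-47]
  ],
  "twist": [0,0,0,0,0,0,0]
}}

```text
clock: 9.52
ee_pos: [0.4999, 0.1151, 0.2212]
eef_rot: [0.0, 0.999, 0.047, 0.0]
force: [0.1, -0.8, -1.3]
width: 0.0268
finger_force: 30.0
```

```bash
python3 - <<'E'
from axis import *
e,o,a=fit('5')
out=[]
for n in ("side","scene"):
    z=np.load(f"{n}5.npz"); im,d,K,T=z['im'],z['d'],z['K'],z['T']
    P=pts(d,K,T); hsv=cv2.cvtColor(im,cv2.COLOR_RGB2HSV).astype(int)
    m=(hsv[...,0]>45)&(hsv[...,0]<75)&(hsv[...,1]>150)&(abs(P[...,2]-.124)<.01)&(abs(P[...,1]-.12)<.02)&(abs(P[...,0]-.565)<.02)
    print(n,m.sum(),P[m].mean(0))
    c=T[:3,:3].T@(np.array([.56,.12,.15])-T[:3,3]); u=int(K[0,0]*c[0]/-c[2]+K[0,2]); v=int(-K[1,1]*c[1]/-c[2]+K[1,2])
    out.append(cv2.resize(im[max(v-80,0):v+80,max(u-65,0):u+65,::-1],(390,480)))
cv2.imwrite("pics/s5.png",np.hstack(out)); print(env.state()['force'])
E
```

```text
D [[49, 4, 95], [715, 29, 247]] axis up [-0.4168 -0.0314  0.9085] tilt 24.707846266157787 off n 0.5922991968126678 o-g mm [13.84996696  1.53438638] med|res|mm 0.6954733858955129
cap s -0.028496617300427338 tip(cap)-ee [ 0.0549  0.0046 -0.0675] [ 0.00129692 -0.00034443  0.00052361]
barrel s range [0.05305559 0.07342677 0.09648333 0.09706828] ee [0.49986997 0.11507237 0.22116854]
side 89 [0.56361643 0.12146493 0.12369032]
scene 72 [0.56583649 0.11993873 0.12348353]
[ 0.23399663 -0.8523619  -2.01777484]
```

View pics/s5.png

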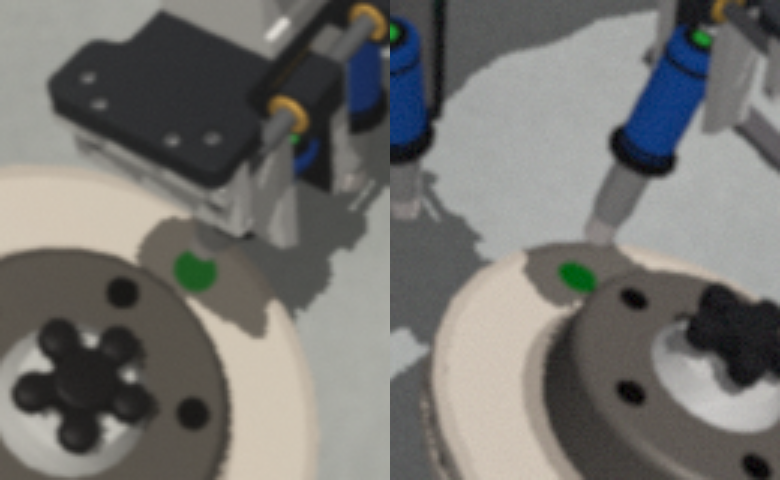

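Side view: the dot is at (195,270) with the foot just above it. Scene view: the foot at (600,235) is above the dot at (578,277). I'll approach along the normal.

>>> {"method": "jog_arm", "body": {
  "delta_pos": [
    [4,0.3,-12],
    [6.6,0.5,-22.7],
    [6.6,0.5,-22.7],
    [6.6,0.5,-22.7]
  ],
  "twist": [0,0,0,0]
}}

```text
clock: 10.12
ee_pos: [0.5057, 0.1165, 0.1976]
eef_rot: [0.0, 0.999, 0.048, -0.0]
force: [-0.0, 0.3, -2.1]
width: 0.0269
finger_force: 30.0
```

```bash
python3 - <<'E'
from axis import *
print(env.state()['force'],env.state()['ft_torque']); e,o,a=fit('6')
f=[];
for _ in range(6): viewer.read_camera("wrist"); s=env.state(); f.append(np.r_[s['force'],s['ee_pos']])
print(np.mean(f,0),np.std(f,0))
E
```

```text
[-0.03147218  0.31290822 -2.10010325] [ 0.0583757   0.0767226  -0.03474511]
D [[37, 0, 352], [667, 30, 269]] axis up [-0.34   -0.0439  0.9394] tilt 20.049526161275697 off n 4.970327820136579 o-g mm [13.88799433  1.54277018] med|res|mm 1.7820355203342302
cap s -0.0281984715914899 tip(cap)-ee [ 0.0475  0.0059 -0.0708] [-4.83328905e-05 -4.45180858e-04 -7.29652212e-05]
barrel s range [0.0536357  0.10587151 0.10937559 0.10999456] ee [0.50566137 0.11651951 0.19762229]
[-0.09289775 -0.14858349 -1.77981221  0.50580525  0.11656978  0.19799332] [3.74220913e-01 3.55354083e-01 2.83556154e-01 2.78738016e-05
 2.46178560e-05 3.50425459e-05]
```

>>> {"method": "jog_arm", "body": {
  "delta_pos": [
    [0.8,0,-1.8],
    [1.7,0,-3.6],
    [2.5,0,-5.4],
    [2.5,0,-5.4],
    [2.5,0,-5.4]
  ],
  "twist": [0,0,0,0,0]
}}

```text
clock: 11.15
ee_pos: [0.5082, 0.1165, 0.1924]
eef_rot: [0.0, 0.999, 0.048, -0.0]
force: [-0.1, 0.2, -1.8]
width: 0.0272
finger_force: 30.0
```

```bash
cat > f.py <<'E'
from h import *
f=[]
for _ in range(6): viewer.read_camera("wrist"); s=env.state(); f.append(np.r_[s['force'],s['ee_pos']])
f=np.mean(f,0); print(np.round(f,4),"push",(f[:3]-[-.09,-.15,-1.8])@[-.42,-.041,.907],s['width'],s['finger_force'],s['clock'])
E
python3 f.py
```

```text
[-0.1073  0.1415 -1.6704  0.5082  0.1165  0.1924] push 0.11283597678374462 0.02718779628560725 29.99953866004944 11.45
```

>>> {"method": "jog_arm", "body": {
  "delta_pos": [
    [0.6,0,-1.2],
    [1.2,0.1,-2.4],
    [1.7,0.2,-3.6],
    [1.7,0.2,-3.6],
    [1.7,0.2,-3.6]
  ],
  "twist": [0,0,0,0,0]
}}

```text
clock: 12.08
ee_pos: [0.5098, 0.1167, 0.1889]
eef_rot: [0.0, 0.999, 0.048, -0.0]
force: [-1.8, -0.1, 0.5]
width: 0.0274
finger_force: 30.0
```

```bash
python3 f.py
```

```text
[-1.1576 -0.5225  0.2756  0.5099  0.1167  0.1889] push 2.3462515591951676 0.026980881537907942 30.000825226306915 12.375
```

Contact is made at about 2.3 N, where the spring starts to give. I'll press 4.5 mm further.

>>> {"method": "jog_arm", "body": {
  "delta_pos": [
    [0.6,0.1,-1.4],
    [1.3,0.1,-2.7],
    [1.9,0.2,-4.1],
    [1.9,0.2,-4.1],
    [1.9,0.2,-4.1]
  ],
  "twist": [0,0,0,0,0]
}}

```text
clock: 13.0
ee_pos: [0.5117, 0.1169, 0.1847]
eef_rot: [0.0, 0.999, 0.048, -0.0]
force: [-2.4, -0.4, 3.0]
width: 0.0272
finger_force: 30.0
```

```bash
python3 - <<'E'
exec(open('f.py').read())
im,d,K,T=cam("scene"); np.savez("scene7.npz",im=im,d=d,K=K,T=T)
c=T[:3,:3].T@(np.array([.55,.12,.15])-T[:3,3]); u=int(K[0,0]*c[0]/-c[2]+K[0,2]); v=int(-K[1,1]*c[1]/-c[2]+K[1,2])
cv2.imwrite("pics/s7.png",cv2.resize(im[max(v-80,0):v+60,u-70:u+70,::-1],(560,560)))
P=pts(d,K,T); hsv=cv2.cvtColor(im,cv2.COLOR_RGB2HSV).astype(int)
m=(hsv[...,0]>45)&(hsv[...,0]<75)&(hsv[...,1]>150)&(abs(P[...,1]-.12)<.03)&(abs(P[...,0]-.565)<.03)&(P[...,2]<.14)
print(m.sum(),P[m].mean(0))
from scipy.optimize import least_squares
g=np.array(s['ee_pos'])+[0,0,.022]; R=P-g
m=(hsv[...,0]>105)&(hsv[...,0]<125)&(hsv[...,1]>130)&(np.linalg.norm(R,axis=-1)<.06)
B=P[m]; n=np.array([-.42,-.041,.907])
def res(p):
    a=np.array([p[0],p[1],-1]);a/=np.linalg.norm(a)
    return np.linalg.norm(np.cross(B-g-[p[2],p[3],0],a),axis=1)-.014
r=least_squares(res,[.45,.03,.013,0],loss='soft_l1',f_scale=.001)
a=np.array([-r.x[0],-r.x[1],1]);a/=np.linalg.norm(a)
o=g+[r.x[2],r.x[3],0]; sp=np.array([.5648,.1205,.1236]); t=((sp-o)@n)/(a@n)
print(a,np.degrees(np.arccos(a@n/np.linalg.norm(n))),"axis hits face at, minus spot mm",(o+a*t-sp)*1e3)
E
```

```text
[-2.6391 -0.4628  2.9071  0.5118  0.1169  0.1847] push 5.352744553535456 0.027168390408754507 30.0024551153183 13.3
8 [0.57130011 0.11476398 0.12572693]
[-0.42715876 -0.03586173  0.90346518] 0.5434932197481795 axis hits face at, minus spot mm [-0.34099216  1.07644717 -0.10924186]
```

View pics/s7.png

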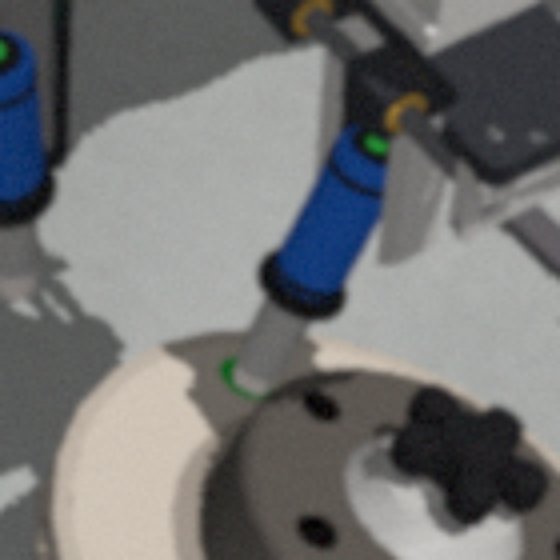

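The foot is on the green dot at (245,375), the push is 5.4 N and the tilt error is about 0.5°. I'll hold it there, then hand in.

>>> {"method": "jog_arm", "body": {
  "delta_pos": [
    [0,0,0],
    [0,0,0],
    [0,0,0],
    [0,0,0],
    [0,0,0],
    [0,0,0],
    [0,0,0],
    [0,0,0],
    [0,0,0],
    [0,0,0]
  ],
  "twist": [0,0,0,0,0,0,0,0,0,0]
}}

```text
clock: 14.6
ee_pos: [0.5118, 0.1169, 0.1847]
eef_rot: [-0.0, 0.999, 0.048, 0.0]
force: [-3.1, -0.8, 2.7]
width: 0.0273
finger_force: 30.0
```

```bash
python3 f.py; python3 -c "
from cell import env
print(env.finish_job())"
```

```text
[-2.6639 -0.9333  3.1426  0.5118  0.1169  0.1847] push 5.5961076598307224 0.027143091046259466 30.00273048877716 14.9
the job is handed in; nothing more can be done
None
```

I handed the job in at about 15 s with the blue probe held on the green dot, about 1 mm off centre, 0.5° from square and pressed at about 5.5 N (roughly half way in); the hand-in returned no verdict.

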